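# Shut the aluminium toolbox before waxing

## Robot

A 7-joint arm with a two-finger parallel gripper is mounted at the origin on the work surface. World frame = base frame: x ahead of the robot, y to its left, z up, the work surface at z = 0. Lengths are in mm, angles in rad, forces in N, time in s.
With the tool pointing down it reaches from about 400 to 875 mm from the base axis. Payload 19.3 kg.
Tool frame: the origin (TCP) lies at the very end of the fingers, on their centre line; the grasp point (between the pads) lies arm.grip_point_offset behind it (arm.grip_point_offset is the distance from the TCP to the grasp point, in mm); z points along the fingers, x is the direction in which the jaws open and shut, and the axes are right-handed (so a half turn about z gives the same grasp; the last joint's range is limited). The gripper opens to 85 mm and grips with 20 to 120 N. Pads are 22 mm wide; open, the fingers measure 114 mm over their backs; the gripper's body (76 mm by 85 mm) begins 54 mm behind the grasp point. The pads swing forward as they close: fully open they stand 13 mm farther back than shut.
Start: joints at [1.115, 0.521, -0.036, 1.599, 0.021, 1.021, -0.113], TCP at [235.16, -579.063, 231.291] pointing down, gripper open.
Joint ranges: [-2.91, 2.91], [-0.3, 2.13], [-1.5, 1.42], [0.17, 2.43], [-1.26, 4.41], [0.16, 1.93], [-2.52, 2.52]. Speed limits (rad/s): [1.89, 1.89, 2.39, 2.39, 3.01, 3.01, 3.01].

## Interface

Orientations are given as a rotation vector (axis times angle).
In Python, from station import arm, optics, hand_in gives the robot as it stands.
- The arm moves only by the tool carry_out, never from a script. Its argument "plan" is a list that holds one entry, the list of rows, each a list of 7 numbers: the turn, a rotation vector about the tool's x, y, z in units of 0.12 rad (1.0 is 0.12 rad), then the shift along the tool's x, y, z in units of 0.06 m (1.0 is 0.06 m), then the finger opening in mm, from 0 to 85.4. In form: [[[wx, wy, wz, x, y, z, grip], ...]]. A call has 1 to 5 rows; each row shifts and turns the commanded pose from where the row before left it, along the tool's axes as they then stand; what a row does not reach is not made up. A row lasts 1/8 s, in which the tool goes at most 62.5 mm and 10.7 degrees, less where a joint would pass 70% of its speed; a pose out of reach is approached as far as the arm can. A call with a number of a shift or a turn outside -1 to 1 is refused whole. A call with a gripper value outside its range is refused whole. The fingers move at their own pace and stop on an object; "newtons" is the grip in N (left out, the last holds). Time passes only in rows, so rows that do not move let the fingers close. It gives the time, the measured TCP pose, the force and the opening at its end, in the units of the state.
- arm.sense(): the state, without advancing time (a new reading comes with each control period).
- optics.get_image(name): name is "side" or "top"; returns a dict with "pixels" (384x512x3 uint8, red, green, blue), "intrinsics" (3x3 intrinsics, pixels), "R" (3x3) and "t" (3): a world point X has camera coordinates R X + t. Camera axes: x right, y down, z forward; pixel columns grow to the right and rows downward; lengths in mm; the calibration is good to about 2 mm. A picture is of the moment at which its call begins. There is no depth.
- hand_in(): hands the job in, once; it reports no verdict.
Trained networks look in a picture, given as the dict that the camera call returned (one of the last four; its "shot" number tells which), for a name from the list of things; names that differ only in an ending like _2 or _b are one class to them, and where a whole thing is asked for, a point or a joint stands for the part that bears it (a point fixed in the world has none). Each returns a list of dicts, best first, with "score" (0 to 1); they miss things now and then, are a little off and sometimes report something else, mostly with a low value. They report only what shows in the picture. A call takes as long as a camera call. They do not tell look-alikes from the thing itself.
- optics.spot_in(picture, name): "box" ([centre column, centre row, width, height] in pixels, round what is visible of it).
- optics.pinpoint(picture, name): "point" ([column, row] in pixels: a listed point, or the origin of a listed thing).
The state is a dict: "clock": time; "qpos": joint angles; "joint_vel": joint speeds; "joint_torque": joint torques, N m; "tool_pos": TCP position; "orientation": TCP orientation; "contact_force": force on the tool from outside, world axes, zero at the start; "moment": the same for the moment, N m; "finger_gap": finger opening in mm.
Only numpy, scipy, OpenCV 4.12 (cv2) and the standard library are available. Lean on these libraries where they do the work, as an engineer would, in place of code of your own. Each camera call takes 0.05 s, during which the arm holds its last target. There are 200 camera calls.

## Task

Wax shavings are about to fly: gently lower the half-open lid of the bare aluminium toolbox until it is fully shut, without slamming it. Leave the lids of the green case and the red case beside it open just as they stand.

Things in the scene. Friction and masses are not known exactly. Their poses are not given: they have to be found in the camera images.
- toolbox_lid (a joint): Hinge angle (rad) of the bare aluminium toolbox's lid: 0 shut, grows as it opens upward, starts 0.65 to 1.05. Stiff: it stays where left; 2 to 5 N square to it near the free edge moves it. Box fixed, 140 mm front to hinge, 150 wide, rim 100 above the table, hinge on the side away from the robot. Green and red cases of the same size stand beside it, in any order; each turned up to 0.3 rad.
- toolbox_lid_edge (a point): Middle of the aluminium lid's free edge, on its outer (upper) face; 108 mm above the table when shut. Lid: flat plate 140 mm edge to hinge, 150 wide, 8 thick, nothing stands on it. Axes turn with it: x along the lid from free edge to hinge, y along the edge, z out of the outer face. Hinge line: parallel to y, at +140 mm x, -8 mm z. Half open, the outer face slopes down away from the robot.
- green_case_lid_edge (a point): The same point on the half-open lid of the green painted case (same sizes, axes and stiff hinge, also starts 0.65 to 1.05 rad open). This lid is to be left as it is.
- red_case_lid_edge (a point): The same point on the half-open lid of the red painted case (same sizes, axes and stiff hinge, also starts 0.65 to 1.05 rad open). This lid is to be left as it is.
Not all that is in view belongs to the job. What is meant by the part that bears toolbox_lid is not purple, and is the larger of those in its own colour.

How it is judged:
By the outcome, as a careful person would: the job done as asked, in the order asked, and still so for the second after the job is handed in, with the robot touching nothing.
It also fails if it takes over 27 s, if anything falls off the work surface, if the arm or the gripper's body presses on something with over 40 N, if the wrist force passes 120 N, or if a joint passes its speed limit or range.

## Working session

There is one attempt and no reset: what is moved stays moved. The work goes in short steps, Python scripts to look and compute and a tool call to move; the robot and the scene stay as the last step left them, time stands still between calls to the robot, and variables do not carry over. Pictures are saved under pics/ and viewed, on a budget of 10 in all, crops included, one or two more only if the job needs it, and the job is handed in when it is done.

Besides the shell and the picture viewer there is one more tool, called as name([rows], argument=value, ...), one row to a line, values as JSON. carry_out: Moves the arm, as the interface text tells. Its arguments: {"type":"object","properties":{"plan":{"type":"array"},"newtons":{"type":"number"}},"required":["plan"]}

```bash
mkdir -p pics
python3 - <<'E'
from station import arm, optics
import cv2
print(arm.sense(), arm.grip_point_offset)
for n in ("side","top"):
    p=optics.get_image(n)
    cv2.imwrite(f"pics/{n}0.png",p["pixels"][:,:,::-1])
    print(n,p["intrinsics"],p["R"],p["t"])
    for k in ("toolbox_lid_edge","green_case_lid_edge","red_case_lid_edge"):
        print(k,optics.pinpoint(p,k)[:3],optics.spot_in(p,k)[:3])
    print(optics.spot_in(p,"toolbox_lid")[:3])
E
```

```text
{'clock': 0.0, 'qpos': array([ 1.11479913,  0.52199989, -0.03632265,  1.59997327,  0.02120234,
        1.02111385, -0.11278754]), 'joint_vel': array([-0.00030898, -0.00196541,  0.00152086, -0.00013666, -0.00129398,
       -0.00123353,  0.00069308]), 'joint_torque': array([-5.34341143e-04, -9.27112627e+01,  1.97994724e+00, -3.69930375e+01,
        1.78729172e-02,  8.08136043e-03,  1.48633677e-05]), 'tool_pos': array([ 235.02729843, -578.77557341,  230.74703121]), 'orientation': array([-2.60564384e+00,  1.75407412e+00,  1.51424162e-03]), 'contact_force': array([ 0.20364897,  0.14682979, -0.07921122]), 'moment': array([-0.03805894,  0.01640197, -0.03445538]), 'finger_gap': 85.2830919053398} 18.700000000000003
side [[393.81007417   0.         251.75754622]
 [  0.         393.81007417 193.06524971]
 [  0.           0.           1.        ]] [[-0.97663208 -0.2149044  -0.00242579]
 [-0.10219946  0.47431506 -0.87440294]
 [ 0.18906363 -0.85372204 -0.48519441]] [ 561.21972506  143.74159867 1015.31542468]
toolbox_lid_edge [{'point': [214.0, 167.6], 'score': 0.87}, {'point': [352.4, 277.0], 'sco
[... 926 characters left out ...]
4.51327515]
toolbox_lid_edge [{'point': [124.1, 185.4], 'score': 0.75}, {'point': [138.2, 314.3], 'score': 0.68}, {'point': [326.8, 132.6], 'score': 0.57}] [{'box': [140.8, 285.4, 50.3, 52.1], 'score': 0.84}, {'box': [127.6, 176.8, 75.1, 55.5], 'score': 0.64}, {'box': [330.4, 103.7, 65.3, 63.0], 'score': 0.62}]
green_case_lid_edge [{'point': [427.1, 238.8], 'score': 0.73}] [{'box': [417.9, 230.3, 103.1, 55.8], 'score': 0.65}]
red_case_lid_edge [{'point': [273.9, 219.3], 'score': 0.79}] [{'box': [276.8, 200.0, 78.5, 40.0], 'score': 0.81}]
[{'box': [139.0, 287.1, 46.4, 54.6], 'score': 0.89}, {'box': [125.1, 174.1, 66.8, 47.1], 'score': 0.88}, {'box': [330.2, 102.7, 66.6, 56.6], 'score': 0.76}]
```

View pics/side0.png

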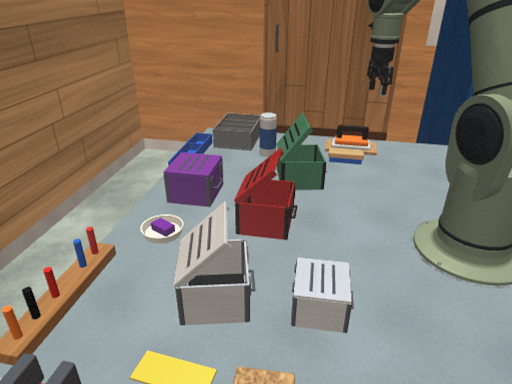

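View pics/top0.png

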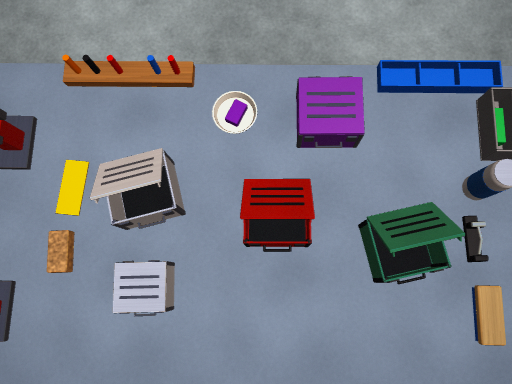

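The half-open bare aluminium box is at about (140,190) in the top picture and (212,265) in the side picture. The small closed aluminium box at (143,287) in the top picture is a decoy, as is the purple one. I'll zoom in to pick the lid's corners.

Run:
```python
import cv2,numpy as np
a=cv2.imread("pics/side0.png")[195:330,165:265]; b=cv2.imread("pics/top0.png")[140:240,80:200]
def z(im,s): return cv2.resize(im,None,fx=s,fy=s,interpolation=cv2.INTER_CUBIC)
A=z(a,4);B=z(b,3.3333)
c=np.zeros((600,800,3),np.uint8); c[:540,:400]=A; c[:333,400:]=B[:333,:400]
cv2.imwrite("pics/zoom.png",c)
```

```text
(no output)
```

View pics/zoom.png

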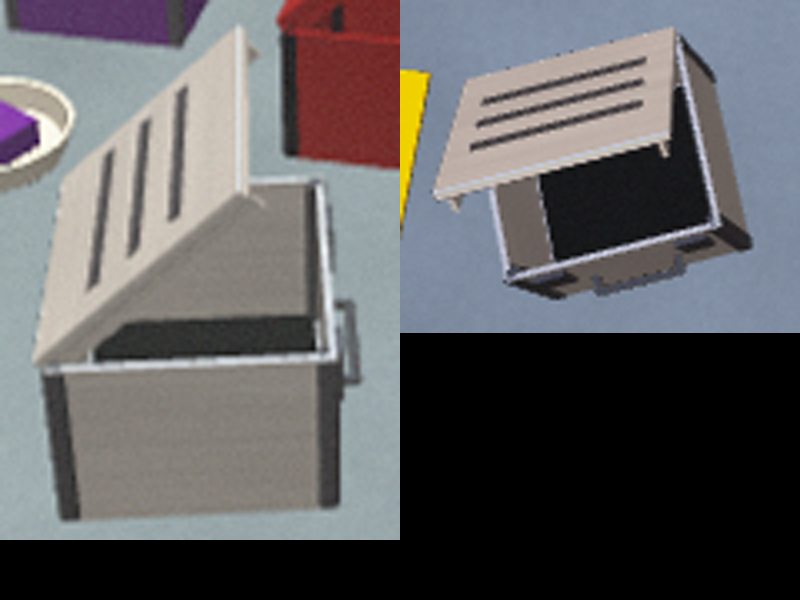

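```bash
cat > h.py <<'E'
import numpy as np
from station import arm,optics
from scipy.spatial.transform import Rotation as Ro
K={};
def cams():
    return {n:optics.get_image(n) for n in ("side","top")}
def proj(c,X):
    q=np.asarray(X)@c["R"].T+c["t"]; q=q@c["intrinsics"].T; return q[:,:2]/q[:,2:]
def lid(p):  # p: hinge-mid x,y, yaw, angle -> (R columns lid axes, edge origin)
    x,y,w,a=p; Rz=Ro.from_euler('z',w).as_matrix(); R=Rz@Ro.from_euler('y',a).as_matrix()
    return R, np.array([x,y,100.])-R@np.array([140,0,-8.])
E
python3 - <<'E'
from h import *
from scipy.optimize import least_squares
c=cams()
L=np.array([[0,-75,0],[0,75,0],[140,-75,0],[140,75,0]])
obs={"side":[[225,202],[225.75,243.25],[181.25,241.25],[174.25,285]],"top":[[161,181.1],[90.5,198.5],[162.5,148.4],[100.1,164]]}
rim=[[175.4,207.5],[112.4,223.4]]
def res(p):
    R,e=lid(p); X=L@R.T+e
    r=[proj(c[n],X)-np.array(obs[n]) for n in obs]
    Rz=Ro.from_euler('z',p[2]).as_matrix()
    F=np.array([p[0],p[1],100])+np.array([[-140,-75,0],[-140,75,0]])@Rz.T
    r.append(proj(c["top"],F)-rim)
    return np.concatenate(r).ravel()
s=least_squares(res,[600,250,0.2,.85],x_scale=[10,10,.1,.1],loss="soft_l1")
print(s.x,res(s.x).reshape(-1,2).round(1))
R,e=lid(s.x); print("edge",e); print(proj(c["side"],[e]),proj(c["top"],[e])); print(R)
print("base reach",np.hypot(*e[:2]))
print("tool R",Ro.from_rotvec(arm.sense()["orientation"]).as_matrix().round(3))
E
```

```text
[6.53968892e+02 3.23643221e+02 2.74196161e-01 7.33684403e-01] [[ 1.6 -1.2]
 [ 1.  -0.4]
 [-0.  -2.5]
 [-0.8  0.1]
 [-0.  -0.6]
 [-0.7  0.2]
 [-0.  -1.2]
 [-0.8 -0.7]
 [ 0.8  0.1]
 [-0.8  0.8]]
edge [559.03028779 296.93879675 199.68718618]
[[226.69396707 220.07046745]] [[125.43707276 189.57883243]]
[[ 0.71496695 -0.27077321  0.64459609]
 [ 0.20110661  0.96264317  0.18131262]
 [-0.66961063  0.          0.74271233]]
base reach 632.9988243942042
tool R [[ 0.376 -0.927  0.   ]
 [-0.927 -0.376 -0.   ]
 [ 0.     0.    -1.   ]]
```

carry_out([
  [[0,0,0,0,0,-1,0],[0,0,0,-0.5,-0.5,-0.3,0],[0,0,0,-0.66,-0.71,0,0],[0,0,0,-0.66,-0.71,0,0],[0,0,0,-0.66,-0.71,0,0]],
], newtons=20)

```text
clock: 1.52
tool_pos: [325.9, -380.1, 309.5]
orientation: [2.606, -1.754, 0.001]
contact_force: [1.3, -1.0, 0.2]
finger_gap: 0.0
```

carry_out([
  [[0,0,0,-0.66,-0.71,0,0],[0,0,0,-0.66,-0.71,0,0],[0,0,0,-0.66,-0.71,0,0],[0,0,0,-0.66,-0.71,0,0],[0,0,0,-0.66,-0.71,0,0]],
])

```text
clock: 2.15
tool_pos: [448.8, -116.5, 309.6]
orientation: [-2.606, 1.755, -0.001]
contact_force: [1.6, -1.0, 0.4]
finger_gap: -0.2
```

carry_out([
  [[0,0,0,-0.71,-0.545,0,0],[0,0,0,-0.71,-0.545,0,0],[0,0,0,-0.71,-0.545,0,0],[0,0,0,-0.71,-0.545,0,0],[0,0,0,-0.71,-0.545,0,0]],
])

```text
clock: 2.78
tool_pos: [519.9, 142.2, 309.5]
orientation: [-2.606, 1.755, -0.001]
contact_force: [-0.5, -1.3, -0.4]
finger_gap: -0.2
```

carry_out([
  [[0,0,0,-0.71,-0.545,0,0],[0,0,0,-0.71,-0.545,0,0],[0,0,0,-0.71,-0.545,0,0],[0,0,0.93,0,0,0.6,0],[0,0,0,0,0,0,0]],
])

```text
clock: 3.4
tool_pos: [561.4, 295.5, 271.2]
orientation: [2.502, -1.893, -0.002]
contact_force: [0.2, -1.1, 0.3]
finger_gap: -0.1
```

Run:
```python
from h import *
import cv2
s=arm.sense(); print(s["tool_pos"],s["contact_force"],s["qpos"]); print(Ro.from_rotvec(s["orientation"]).as_matrix().round(3))
c=cams()
a=c["side"]["pixels"][90:330,145:300,::-1]; b=c["top"]["pixels"][100:240,70:230,::-1]
im=np.zeros((600,800,3),np.uint8); A=cv2.resize(a,None,fx=2.5,fy=2.5); B=cv2.resize(b,None,fx=2.5,fy=2.5)
im[:600,:A.shape[1]]=A; im[:B.shape[0],400:800]=B; cv2.imwrite("pics/near.png",im)
```

```text
[561.3927142  295.45795898 271.15697726] [ 0.20636185 -1.1291959   0.3190906 ] [-0.28381385  0.53357344 -0.4490465   1.50648437  0.24265842  1.16141711
 -2.07187092]
[[ 0.272 -0.962 -0.004]
 [-0.962 -0.272 -0.002]
 [ 0.001  0.004 -1.   ]]
```

View pics/near.png

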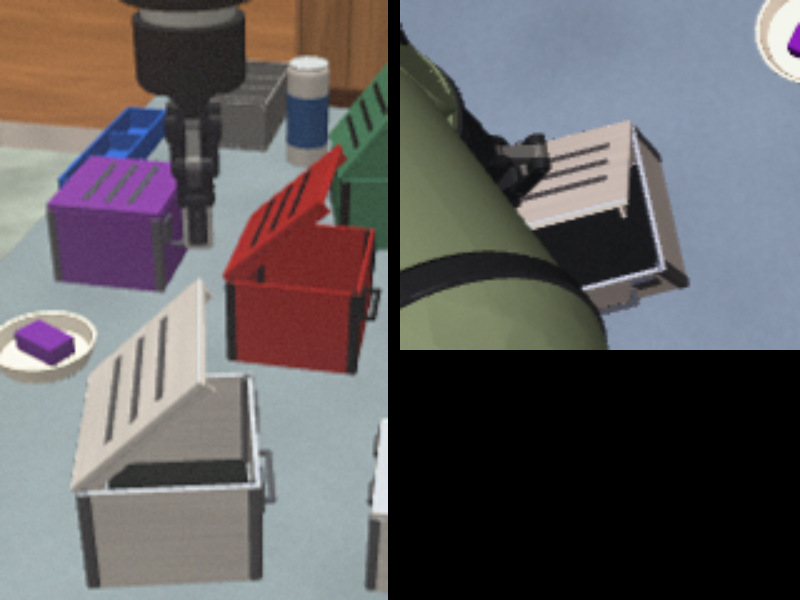

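carry_out([
  [[0,0,0,0,-0.27,0.3,0],[0,0,0,0,0,0.5,0],[0,0,0,0,0,0.3,0],[0,0,0,0,0,0.1,0],[0,0,0,0,0,0.06,0]],
])

```text
clock: 4.12
tool_pos: [578.3, 300.4, 198.6]
orientation: [-2.504, 1.896, -0.001]
contact_force: [-0.7, -0.2, 0.7]
finger_gap: -0.0
```

carry_out([
  [[0,0,0,0,0.06,0.07,0],[0,0,0,0,0.06,0.07,0],[0,0,0,0,0.05,0.07,0],[0,0,0,0,0.05,0.07,0],[0,0,0,0,0,0,0]],
])

```text
clock: 4.75
tool_pos: [564.8, 296.6, 180.5]
orientation: [2.504, -1.896, -0.001]
contact_force: [-0.4, 0.3, 0.2]
finger_gap: 0.1
```

```bash
cat > look.py <<'E'
from h import *
import cv2,sys
s=arm.sense(); print(s["tool_pos"],s["contact_force"])
c=optics.get_image("side")
cv2.imwrite("pics/%s.png"%sys.argv[1],cv2.resize(c["pixels"][130:330,145:345,::-1],None,fx=3,fy=3))
E
python3 look.py s1
```

```text
[564.82352817 296.64826333 180.48159982] [-0.36977067  0.31560687  0.16125547]
```

View pics/s1.png

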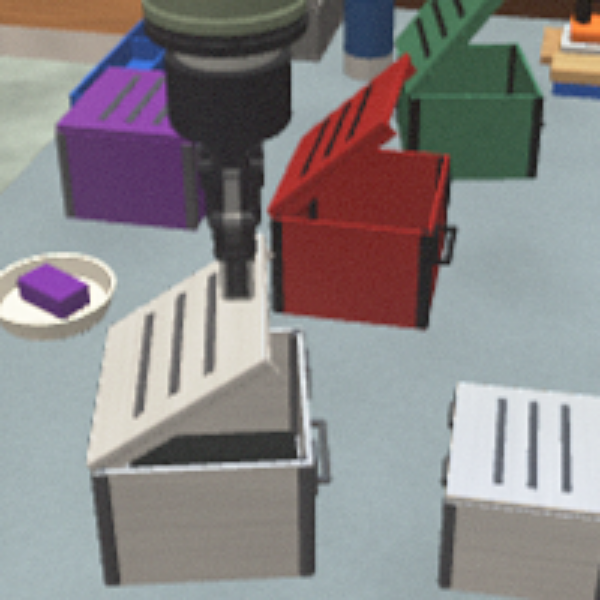

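The fingertips, at (240,290) in the crop, rest on the lid near its free edge. The lid has come down a little and the red lid is untouched. I'll continue.

carry_out([
  [[0,0,0,0,0.04,0.07,0],[0,0,0,0,0.04,0.07,0],[0,0,0,0,0.04,0.07,0],[0,0,0,0,0.04,0.07,0],[0,0,0,0,0.03,0.07,0]],
])

```text
clock: 5.42
tool_pos: [554.1, 293.6, 159.6]
orientation: [2.504, -1.897, -0.0]
contact_force: [-1.3, -0.4, 3.8]
finger_gap: -0.4
```

carry_out([
  [[0,0,0,0,0.03,0.07,0],[0,0,0,0,0.03,0.07,0],[0,0,0,0,0.03,0.07,0],[0,0,0,0,0.02,0.07,0],[0,0,0,0,0.02,0.07,0]],
])

```text
clock: 6.05
tool_pos: [546.7, 291.5, 138.6]
orientation: [2.504, -1.897, -0.0]
contact_force: [-0.2, -0.7, 3.0]
finger_gap: -0.0
```

carry_out([
  [[0,0,0,0,0.02,0.06,0],[0,0,0,0,0.02,0.06,0],[0,0,0,0,0.02,0.06,0],[0,0,0,0,0.01,0.06,0],[0,0,0,0,0.01,0.05,0]],
])

```text
clock: 6.68
tool_pos: [542.3, 290.3, 121.3]
orientation: [-2.504, 1.897, -0.0]
contact_force: [3.0, 1.0, 3.2]
finger_gap: 0.1
```

13.3 mm remain to the shut height, so I'll slow down.

carry_out([
  [[0,0,0,0,0.01,0.04,0],[0,0,0,0,0.01,0.04,0],[0,0,0,0,0,0.03,0],[0,0,0,0,0,0.03,0],[0,0,0,0,0,0.03,0]],
])

```text
clock: 7.3
tool_pos: [540.6, 289.8, 111.1]
orientation: [2.504, -1.896, -0.001]
contact_force: [-2.1, -1.7, 2.5]
finger_gap: 0.2
```

carry_out([
  [[0,0,0,0,0,0.015,0],[0,0,0,0,0,0.015,0],[0,0,0,0,0,0.01,0],[0,0,0,0,0,0.01,0],[0,0,0,0,0,0,0]],
])

```text
clock: 7.92
tool_pos: [541.1, 289.9, 108.2]
orientation: [-2.504, 1.897, -0.0]
contact_force: [-0.1, -0.4, -0.3]
finger_gap: -0.0
```

carry_out([
  [[0,0,0,0,0,0.01,0],[0,0,0,0,0,0.01,0],[0,0,0,0,0,0.01,0]],
])

```text
clock: 8.3
tool_pos: [541.2, 290.1, 107.8]
orientation: [-2.504, 1.897, -0.001]
contact_force: [-9.3, -6.3, 30.1]
finger_gap: -0.2
```

The tool stops at 107.8 mm and the force rises to 30 N, so the lid is on the rim. I'll lift off and check.

carry_out([
  [[0,0,0,0,0,-0.05,0],[0,0,0,0,0,-0.3,0],[0,0,0,0,0,-0.8,0],[0,0,0,0,0,-1,0],[0,0,0,0,0,-1,0]],
])

```text
clock: 8.93
tool_pos: [540.7, 289.9, 298.5]
orientation: [-2.504, 1.896, -0.0]
contact_force: [0.3, 0.5, 0.6]
finger_gap: -0.0
```

```bash
python3 look.py s2
python3 - <<'E'
from h import *
c=cams()
R,e=lid([653.97,323.64,.2742,0]); print(e)
for n in c:
    print(n,proj(c[n],[e]),[ (k,optics.pinpoint(c[n],k)[:3]) for k in ("toolbox_lid_edge","green_case_lid_edge","red_case_lid_edge")])
    print(proj(c[n],np.array([[0,-75,0],[0,75,0]])@R.T+e))
E
```

```text
[540.72043194 289.88790712 298.53871817] [0.29778387 0.49712656 0.56789749]
[519.20010219 285.7312326  108.        ]
side [[248.13597116 256.57036032]] [('toolbox_lid_edge', [{'point': [214.0, 166.6], 'score': 0.74}, {'point': [245.1, 254.6], 'score': 0.65}, {'point': [351.7, 277.3], 'score': 0.64}]), ('green_case_lid_edge', [{'point': [303.1, 119.4], 'score': 0.87}]), ('red_case_lid_edge', [{'point': [274.4, 154.5], 'score': 0.71}, {'point': [300.4, 119.7], 'score': 0.55}])]
[[246.47801167 235.65377431]
 [250.08277691 281.13099048]]
top [[142.87018041 215.36671859]] [('toolbox_lid_edge', [{'point': [330.4, 132.3], 'score': 0.92}, {'point': [143.5, 215.0], 'score': 0.66}]), ('green_case_lid_edge', [{'point': [426.0, 241.9], 'score': 0.68}]), ('red_case_lid_edge', [{'point': [275.8, 219.0], 'score': 0.81}])]
[[175.39390056 206.99331652]
 [110.25402867 223.76391766]]
```

View pics/s2.png

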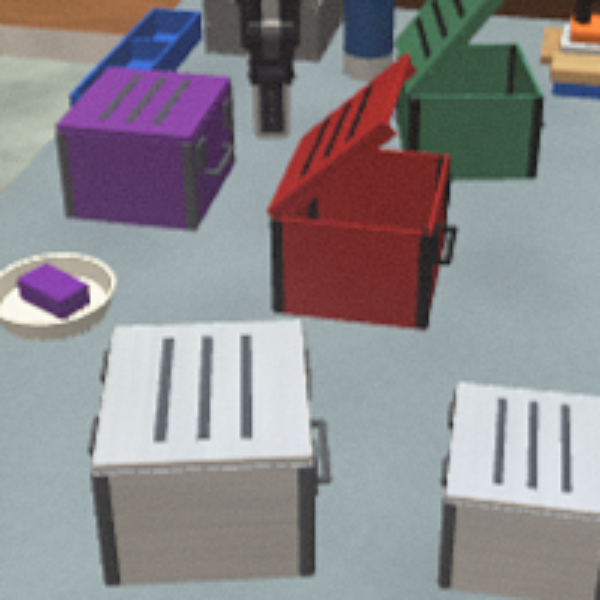

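The aluminium lid lies flat on its box, with its top from (105,325) to (310,465) in the crop. The red and green lids stand as before, and the gripper is clear.

```bash
python3 -c "
from station import hand_in; print(hand_in())"
```

```text
the job is handed in; nothing more can be done
None
```

The half-open lid of the bare aluminium toolbox is fully shut, and I handed the job in. I pressed it down with the closed fingertips near the free edge, slowing to about 5 mm/s or less for the last few millimetres. Then I lifted clear.

- **Shut:** the fingertips stopped at 107.8 mm, against 108 mm expected when shut. In the last picture the lid lies flat. The networks' edge points are within about 4 px of the shut position in both views.
- **Force:** contact readings were under about 5 N while lowering. They rose to about 30 N for one short final press against the rim, with the fingertips only.
- **Other lids:** the red and green lids look unchanged. Their detected edge points shifted by at most about 4 px between looks, which I put down to detector scatter, as nothing touched them.
- **Time:** the clock read about 9 s when the arm was clear, against the 27 s limit.
- **Wrong detections:** for the toolbox lid, the networks also reported the purple box and the small closed aluminium box. I ruled both out by the pictures.

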